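# Unlock and open the petty-cash box

## Robot

A 7-joint arm with a two-finger parallel gripper is mounted at the origin on a cart in front of the work surface, level with it; the furniture and walls round the work are solid. World frame = base frame: x ahead of the robot, y to its left, z up, the work surface at z = 0. Lengths are in m, angles in rad, forces in N, time in s.
With the tool pointing down it reaches from about 0.4 to 0.85 m from the base axis. Payload 4.5 kg.
Tool frame: the origin (TCP) lies where the fingers leave the gripper's body, on its centre line; the fingertips stand 64 mm ahead of it and the grasp point (between the pads) lies 45 mm ahead of it; z points along the fingers, y is the line along which they close (so a half turn about z gives the same grasp; the last joint's range is limited). The gripper opens to 88 mm and grips with 3 to 60 N. Pads are 18 mm wide; open, the fingers measure 123 mm over their backs; the gripper's body (75 mm by 187 mm) begins 45 mm behind the grasp point.
Start: joints at [-1.17, 0.689, -0.195, 1.565, 0.157, 0.902, -0.215], TCP at [0.224, 0.583, 0.303] pointing down, gripper open.
Joint ranges: [-3.01, 3.01], [-0.46, 2.08], [-1.47, 1.51], [0.13, 2.56], [-1, 4.14], [0.04, 2.09], [-2.66, 2.66]. Speed limits (rad/s): [2.57, 2.57, 3.14, 3.14, 3.14, 3.14, 3.14].

## Interface

Orientations are given as a unit quaternion [x, y, z, w].
In Python, from plant import r gives the robot as it stands.
- The arm moves only by the tool play_rows, never from a script. Its arguments are lists of equal length, an entry for each row: "translation": the shift along the tool's x, y, z in m, a list of three; "delta_rot": the turn, a rotation vector about the tool's x, y, z in degrees, a list of three; "grip": the opening, from -1 (shut) to 1 (fully open). In form: {"translation": [[x, y, z], ...], "delta_rot": [[rx, ry, rz], ...], "grip": [grip, ...]}. A call has 1 to 20 rows; each row shifts and turns the commanded pose from where the row before left it, along the tool's axes as they then stand; what a row does not reach is not made up. A row lasts 1/8 s, in which the tool goes at most 62.5 mm and 10.7 degrees, less where a joint would pass 70% of its speed; a pose out of reach is approached as far as the arm can. A call with a gripper value outside its range is refused whole. The fingers move at their own pace and stop on an object; "squeeze" is the grip in N (left out, the last holds). Time passes only in rows, so rows that do not move let the fingers close. It gives the time, the measured TCP pose, the force, the opening and the grip force at its end, in the units of the state.
- r.get_state(): the state, without advancing time (a new reading comes with each control period).
- r.snapshot(name): name is "side" or "top"; returns the picture (420x560x3 uint8, blue, green, red); there is no depth.
- r.get_calibration(name): a dict with "intrinsics" (3x3 intrinsics, pixels), "eye" and "rotation" of the camera in the world. Camera axes: x right, y up, looking along -z (the intrinsics and any distortion apply to the point x, -y, -z); pixel columns grow to the right and rows downward; lengths in m; the calibration is good to about 2 mm. A picture is of the moment at which its call begins. get_calibration takes no time and is no camera call.
- r.finish_job(): hands the job in; it is judged then, once.
Trained networks look in the newest picture that a camera, given by its name, has taken for a name from the list of things; names that differ only in an ending like _2 or _b are one class to them, and where a whole thing is asked for, a point or a joint stands for the part that bears it (a point fixed in the world has none). Each returns a list of dicts, best first, with "confidence" (0 to 1); they miss things now and then, are a little off and sometimes report something else, mostly with a low value. They report only what shows in the picture. A call takes as long as a camera call. They do not tell look-alikes from the thing itself.
- r.look_for(camera, target): "point" ([x, y, z] in m, in world coordinates, good to about 4 mm: the middle of the surface that is visible of it).
- r.silhouettes(camera, target): "pixels" (420x560 bool, what is visible of it).
The state is a dict: "clock": time; "q": joint angles; "qd": joint speeds; "joint_torque": joint torques, N m; "tool_pos": TCP position; "eef_rot": TCP orientation; "contact_force": force on the tool from outside, world axes, zero at the start; "moment": the same for the moment, N m; "opening": opening from 0.0 (shut) to 1.0 (fully open); "finger_force": force on a finger pad.
Only numpy, scipy, OpenCV 4.12 (cv2) and the standard library are available. Lean on these libraries where they do the work, as an engineer would, in place of code of your own. Each camera call takes 0.05 s, during which the arm holds its last target. There are 200 camera calls.

## Task

The blue petty-cash box is locked and its black-headed key is lying on the nearer green card index box. Stand the key in the lock in the lid of the cash box, press and turn it until its tongue drops fully home, then turn it a quarter turn clockwise to its stop to unlock the box. Leave the key in the lock, lift the lid by its front handle until it stands open at about 45 degrees or more, and leave the other things on the desk where they are.

Things in the scene. Friction and masses are not known exactly. Their poses are not given: they have to be found in the camera images.
- key: cash-box key, 103 mm long, 55 g: flat black head 48 long x 34 wide x 12 mm thick, then a round steel barrel (diameter 12, length 45), then a flat tongue 11 wide x 4 thick x 10 mm long. Origin on the long axis, 18 mm from the head's free end. Own x runs to the tip, y across the 34 mm width (also the tongue's width), z across the thickness. Half a turn about x changes nothing
- key_tip (a point): middle of the end of the key's tongue, 85 mm from the key's origin along the key's x. At the start the key lies flat on top of the card index box (78 mm above the desk), its tip pointing right and away from the robot; the first 40 to 45 mm of its head overhang the left front end of that box, the rest lies on it
- card_file: the nearer green steel card index box, left of the cash box: 140 mm long (own x), 69 mm wide (own y), 78 mm high, heavy, does not move; origin under its centre; the end that the key's head overhangs is 71 mm from the origin at own -x, to the left and towards the robot
- cash_box: blue steel petty-cash box, fixed: 184 mm front to back (own x, front at -x, towards the robot), 264 mm wide (own y), lid top 100 mm above the desk; origin under its centre. The lock boss stands on the lid at own x -52, y -85 mm (front right); the lid is hinged along the back, its handle is in the middle of the front
- lock_mouth (a point): centre of the lock's mouth, the top of a steel boss 12 mm high and 32 mm wide on the lid; z out of the lid. The mouth (19 mm) narrows within 3 mm to a round 13.5 mm bore that guides the barrel; 26 mm down is the face of the turning plug, on which the tip stands until the tongue meets the slot. Then the key drops 10 mm more: fully home its tip is 36 mm below the mouth
- plug_face (a point): centre of the face of the lock plug, 26 mm below the mouth; own x lies along the key slot (12.6 mm long, 5.6 mm wide, through the plug), z along the lock's axis. When locked the slot runs about front to back in the lid
- lock_plug (a joint): angle of the lock plug in rad, growing clockwise seen from above: 0 to 0.3 at the start (locked), 1.57 at its stop (unlocked). A weak drag of 0.06 N m holds it where it is. Its cam hooks under a catch in the box and holds the lid shut until the plug has turned about 0.9 rad
- lid (a joint): angle of the lid in rad: 0 closed, growing as the front is lifted, 1.3 at its stop. The hinge is stiff: lifting takes about 6 N at the handle, and the lid stays where it is left
- lid_handle (a point): middle of the handle: a level steel bar 11 mm thick and 100 mm long, parallel to the hinge, 35 mm in front of the lid's front face, 8 mm below the lid's top; 220 mm from the hinge line and 4 mm above it when closed. It can be pinched from above and turns between the pads as the lid rises
- lid_hinge (a point): point of the hinge line (along the box's own y) behind the middle of the lid, 88 mm above the desk; the lid's front is at -x of it when closed
- stapler: black stapler at the front right, 38 x 165 x 50 mm, a bystander
- calculator: pocket calculator at the back, 115 x 68 x 16 mm, a bystander
- mouse: black computer mouse near the front, 120 x 57 x 36 mm, a bystander
- pen: black pen on the left, 140 mm long and 12 mm thick, a bystander
- clip: black binder clip behind the green box, 28 x 40 x 41 mm, a bystander
Not all that is in view belongs to the job. Of the things shaped like the key, the black one is meant.

How it is judged:
By the outcome, as a careful person would: the job done as asked, in the order asked, and still so for the second after the job is handed in, with the robot touching nothing.
It also fails if it takes over 64 s, if anything falls off the work surface, if the arm or the gripper's body presses on something with over 40 N, if the wrist force passes 120 N, or if a joint passes its speed limit or range.

## Working session

There is one attempt and no reset: what is moved stays moved. The work goes in short steps, Python scripts to look and compute and a tool call to move; the robot and the scene stay as the last step left them, time stands still between calls to the robot, and variables do not carry over. Pictures are saved under pics/ and viewed, at most 10 in all, crops included, and the job is handed in when it is done.

Besides the shell and the picture viewer there is one more tool, called after "Request:" as a command line: name --argument value ..., lists and objects as JSON in quotes. play_rows: Moves the arm, as the interface text tells. Its arguments: {"type":"object","properties":{"translation":{"type":"array","items":{"type":"array","items":{"type":"number"}}},"delta_rot":{"type":"array","items":{"type":"array","items":{"type":"number"}}},"grip":{"type":"array","items":{"type":"number"}},"squeeze":{"type":"number"}},"required":["translation","delta_rot","grip"]}

```bash
ls; mkdir -p pics; cat > h.py <<'E'
import numpy as np, cv2
from plant import r
from scipy.spatial.transform import Rotation as R
def cal(n):
    c=r.get_calibration(n); return np.array(c["intrinsics"],float),np.array(c["eye"],float),np.array(c["rotation"],float),c
def proj(n,P):
    K,e,Rm,_=cal(n); p=(np.atleast_2d(P)-e)@Rm; p=np.c_[p[:,0],-p[:,1],-p[:,2]]; u=p@K.T; return u[:,:2]/u[:,2:]
def ray(n,uv):
    K,e,Rm,_=cal(n); uv=np.atleast_2d(uv); d=np.c_[uv,np.ones(len(uv))]@np.linalg.inv(K).T
    d=np.c_[d[:,0],-d[:,1],-d[:,2]]@Rm.T; return e,d
def onz(n,uv,z):
    e,d=ray(n,uv); return e+d*((z-e[2])/d[:,2:])
def tri(uvs): # {cam:uv}
    A=np.zeros((3,3));b=np.zeros(3)
    for n,uv in uvs.items():
        e,d=ray(n,uv); d=d[0]/np.linalg.norm(d[0]); M=np.eye(3)-np.outer(d,d); A+=M;b+=M@e
    return np.linalg.solve(A,b)
E
python3 - <<'E'
from h import *
np.set_printoptions(precision=4,suppress=True)
for n in("side","top"):
    im=r.snapshot(n); cv2.imwrite(f"pics/{n}0.png",im); print(n,cal(n)[3])
    for t in("key","key_tip","card_file","cash_box","lock_mouth","plug_face","lid_handle","lid_hinge","stapler","calculator","mouse"):
        print(t,[(np.round(o["point"],4),round(o["confidence"],2),proj(n,o["point"])[0].round()) for o in r.look_for(n,t)])
s=r.get_state();print(s)
E
```

```text
pics
side {'intrinsics': array([[498.6066,   0.    , 277.8787],
       [  0.    , 498.6066, 218.4411],
       [  0.    ,   0.    ,   1.    ]]), 'eye': array([-0.8895,  0.4755,  1.2729]), 'rotation': array([-0.2887,  0.3273,  0.6788, -0.5905])}Traceback (most recent call last):
  File "<stdin>", line 6, in <module>
  File "h.py", line 7, in proj
    K,e,Rm,_=cal(n); p=(np.atleast_2d(P)-e)@Rm; p=np.c_[p[:,0],-p[:,1],-p[:,2]]; u=p@K.T; return u[:,:2]/u[:,2:]
                       ~~~~~~~~~~~~~~~~~~~~^~~
ValueError: matmul: Input operand 1 has a mismatch in its core dimension 0, with gufunc signature (n?,k),(k,m?)->(n?,m?) (size 4 is different from 3)
```

```bash
sed -i 's/np.array(c\["rotation"\],float),c/R.from_quat(c["rotation"]).as_matrix(),c/' h.py
python3 - <<'E'
from h import *
np.set_printoptions(precision=4,suppress=True)
for n in("side","top"):
    im=r.snapshot(n); cv2.imwrite(f"pics/{n}0.png",im); print(n,cal(n)[3])
    for t in("key","key_tip","card_file","cash_box","lock_mouth","plug_face","lid_handle","lid_hinge"):
        print(t,[(np.round(o["point"],4),round(o["confidence"],2),proj(n,o["point"])[0].round()) for o in r.look_for(n,t)])
s=r.get_state();print(s)
a,b=cv2.imread("pics/side0.png"),cv2.imread("pics/top0.png")
E
```

```text
side {'intrinsics': array([[498.6066,   0.    , 277.8787],
       [  0.    , 498.6066, 218.4411],
       [  0.    ,   0.    ,   1.    ]]), 'eye': array([-0.8895,  0.4755,  1.2729]), 'rotation': array([-0.2887,  0.3273,  0.6788, -0.5905])}
key [(array([0.5033, 0.6366, 0.016 ]), 0.64, array([186., 258.])), (array([0.3654, 0.7107, 0.0106]), 0.62, array([164., 288.]))]
key_tip [(array([0.364 , 0.7079, 0.0092]), 0.56, array([165., 289.])), (array([0.5069, 0.638 , 0.0114]), 0.55, array([185., 259.])), (array([0.5218, 0.3369, 0.0898]), 0.48, array([265., 233.]))]
card_file [(array([0.5471, 0.2744, 0.0642]), 0.59, array([281., 232.]))]
cash_box [(array([0.4915, 0.0845, 0.0951]), 0.67, array([334., 230.]))]
lock_mouth [(array([0.5349, 0.0869, 0.0995]), 0.67, array([330., 222.]))]
plug_face [(array([0.5312, 0.0822, 0.1026]), 0.26, array([332., 222.]))]
lid_handle [(array([0.5305, 0.0822, 0.102 ]), 0.74, array([332., 222.]))]
lid_hinge [(array([0.5287, 0.0866, 0.1013]), 0.6, array([331., 223.]))]
top {'intrinsics': array([[484.1527,   0.    , 279.4595],
       [  0.    , 484.1527, 211.6467],
  
[... 720 characters left out ...]
rray([350., 223.]))]
plug_face []
lid_handle [(array([0.5504, 0.0181, 0.096 ]), 0.79, array([352., 224.]))]
lid_hinge [(array([0.5533, 0.0204, 0.0999]), 0.66, array([351., 223.]))]
{'clock': 1.0, 'q': array([-1.1702,  0.6891, -0.1946,  1.5653,  0.1573,  0.9025, -0.2151]), 'qd': array([ 0.0003, -0.001 ,  0.0003, -0.0007, -0.0009, -0.0006,  0.0003]), 'joint_torque': array([ -0.0002, -52.7505,  -1.2671, -15.3738,  -0.0519,  -0.0005,
         0.    ]), 'tool_pos': array([0.2242, 0.5835, 0.3028]), 'eef_rot': array([0.1824, 0.9832, 0.0001, 0.    ]), 'contact_force': array([-0.2118,  0.3653,  0.6322]), 'moment': array([ 0.0055, -0.0019,  0.0165]), 'finger_force': 0.0, 'opening': 0.9980585187612983}
```

View pics/side0.png

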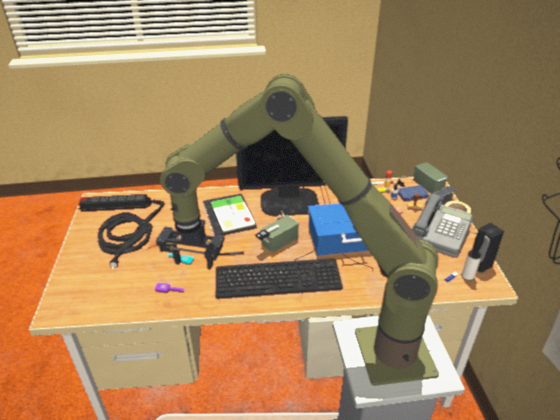

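View pics/top0.png

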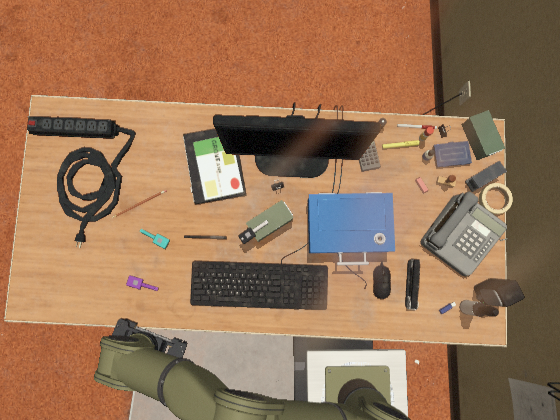

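The pictures show three key-shaped things: black at top (256,232), cyan at (155,238) and purple at (142,284). The black one, lying on the nearer green box, fits the description. I'll confirm it in an enlarged crop.

```bash
python3 - <<'E'
from h import *
b=cv2.imread("pics/top0.png"); cv2.imwrite("pics/c1.png",cv2.resize(b[185:275,225:405],None,fx=4.4,fy=4.4,interpolation=cv2.INTER_CUBIC))
for n in("side","top"):
    r.snapshot(n)
    for t in("key","card_file","cash_box"):
        for o in r.silhouettes(n,t):
            m=o["pixels"].astype(np.uint8); ys,xs=np.nonzero(m)
            print(n,t,round(o["confidence"],2),len(xs),xs.mean().round(1),ys.mean().round(1),cv2.minAreaRect(np.c_[xs,ys].astype(np.float32)))
            if 'k' in t[:1] or 1: np.save(f"pics/{n}_{t}_{int(xs.mean())}.npy",m)
E
```

```text
side key 0.52 89 262.1 233.8 ((262.5, 234.0), (8.0, 13.0), 90.0)
side key 0.47 153 165.7 287.8 ((168.5, 287.5), (29.0, 7.0), 0.0)
side card_file 0.75 884 280.5 233.8 ((278.91986083984375, 233.3575439453125), (27.127788543701172, 41.89009475708008), 60.642250061035156)
side cash_box 0.86 2051 332.3 230.4 ((336.3531799316406, 228.2525634765625), (49.89120864868164, 54.50644302368164), 83.2901611328125)
top key 0.7 261 249.9 232.9 ((252.0, 229.50003051757812), (12.020814895629883, 33.23401641845703), 45.0)
top key 0.7 227 139.1 283.1 ((142.09999084472656, 284.1999816894531), (30.674089431762695, 10.435516357421875), 18.434947967529297)
top key 0.62 215 156.7 238.4 ((153.3000030517578, 236.9000244140625), (30.857736587524414, 10.28591251373291), 26.56505012512207)
top card_file 0.84 902 270.8 219.3 ((269.8426818847656, 219.84832763671875), (23.10795021057129, 44.201908111572266), 57.9946174621582)
top cash_box 0.88 5142 350.9 223.0 ((350.5611267089844, 228.3138885498047), (72.02645874023438, 86.69690704345703), 88.75463104248047)
top cash_box 0.53 5016 351.4 223.7 ((351.5776672363281, 228.84681701660156), (70.81012725830078, 84.68292236328125), 88.97696685791016)
```

View pics/c1.png

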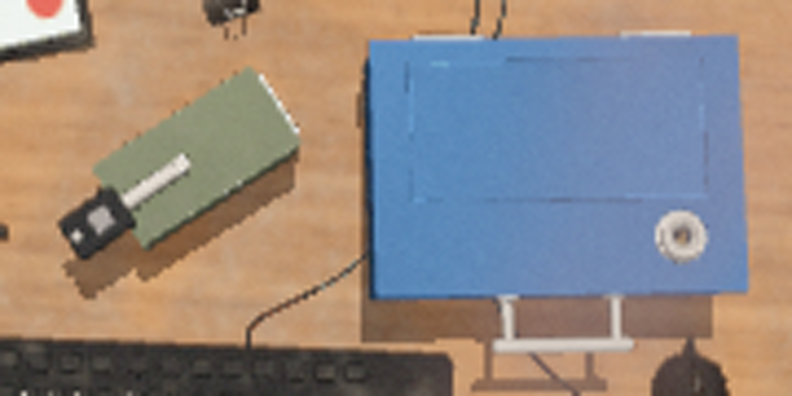

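```bash
python3 - <<'E'
from h import *
np.set_printoptions(precision=4,suppress=True)
b=cv2.imread("pics/top0.png"); a=cv2.imread("pics/side0.png")
c=lambda x,y:(225+(x+.5)/4.4-.5,185+(y+.5)/4.4-.5)
P={k:c(*v) for k,v in dict(h1=(57,220),h2=(86,260),h3=(137,222),h4=(108,188),tip=(187,158),bl=(370,40),br=(738,36),fr=(748,291),fl=(371,297),lock=(681,237),hl=(497,346),hr=(631,345)).items()}
Z=dict(h1=.09,h2=.09,h3=.09,h4=.09,tip=.085,bl=.1,br=.1,fr=.1,fl=.1,lock=.112,hl=.092,hr=.092)
W={k:onz("top",P[k],Z[k])[0] for k in P}
for k in P: print(k,np.round(P[k],1),W[k])
he=(W['h1']+W['h2'])/2; print("head end",he,"mid far",(W['h3']+W['h4'])/2); d=W['tip']-he; print("len",np.linalg.norm(d),"yaw",np.degrees(np.arctan2(d[1],d[0])))
print("box w",np.linalg.norm(W['bl']-W['br']),np.linalg.norm(W['fl']-W['fr']),"d",np.linalg.norm(W['bl']-W['fl']),np.linalg.norm(W['br']-W['fr']))
m=(W['bl']+W['br']+W['fl']+W['fr'])/4; x=(W['bl']+W['br']-W['fl']-W['fr']);x/=np.linalg.norm(x); y=np.array([-x[1],x[0],0]);print("ctr",m,"yaw",np.degrees(np.arctan2(x[1],x[0])),"lock pred",m-.052*x-.085*y,"handle mid",(W['hl']+W['hr'])/2,"pred",m-(.092+.035)*x)
print("side proj",proj("side",[he,W['tip'],W['lock'],W['hl']]))
g=cv2.cvtColor(b,cv2.COLOR_BGR2GRAY)
hull=(g[225:250,230:265]<60); ys,xs=np.nonzero(hull); print("dark",xs.mean()+230,ys.mean()+225,len(xs))
cv2.imwrite("pics/c2.png",cv2.resize(a[195:265,235:365],None,fx=6,fy=6,interpolation=cv2.INTER_CUBIC))
E
```

```text
h1 [237.6 234.6] [0.5198 0.3763 0.09  ]
h2 [244.2 243.7] [0.4912 0.3557 0.09  ]
h3 [255.8 235.1] [0.5179 0.3195 0.09  ]
h4 [249.2 227.3] [0.5424 0.3401 0.09  ]
tip [267.1 220.5] [0.564  0.2837 0.085 ]
bl [308.7 193.7] [0.6461 0.1522 0.1   ]
br [392.3 192.8] [ 0.6471 -0.1115  0.1   ]
fr [394.6 250.8] [ 0.4648 -0.1116  0.1   ]
fl [308.9 252.1] [0.4629 0.1545 0.1   ]
lock [379.4 238.5] [ 0.5025 -0.063   0.112 ]
hl [337.6 263.2] [0.4279 0.0655 0.092 ]
hr [368. 263.] [ 0.4278 -0.0293  0.092 ]
head end [0.5055 0.366  0.09  ] mid far [0.5301 0.3298 0.09  ]
len 0.1010627546791965 yaw -54.614298323682824
box w 0.2637242946857115 0.26614851701441417 d 0.18326967801684244 0.18221855206207685
ctr [0.5552 0.0209 0.1   ] yaw -0.34421947747980614 lock pred [ 0.5027 -0.0638  0.1   ] handle mid [0.4279 0.0181 0.092 ] pred [0.4282 0.0216 0.1   ]
side proj [[257.55   236.0599]
 [277.6199 225.1808]
 [372.0053 221.4824]
 [342.6378 241.7425]]
dark 246.6829268292683 236.0487804878049 82
```

View pics/c2.png

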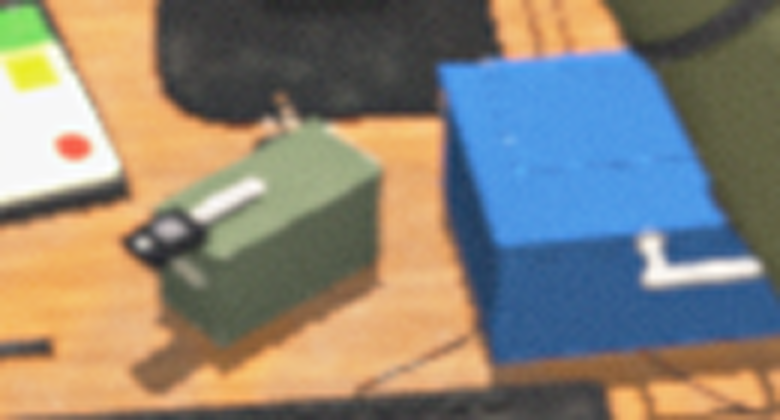

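The crop confirms the black key on the near end of the green box. The head end is at about (257,236) and the tip at (278,226) in the side view, and both match the top view reprojected at 84–90 mm height within 1 px. I'll move to a spot above the pre-grasp, then swing the tool horizontal along the key.

Request:
play_rows --translation '[[0, 0, 0], [0, 0, 0], [0, 0, 0], [0, 0, 0], [-0.027, 0.013, 0.006], [-0.027, 0.013, 0.006], [-0.027, 0.013, 0.006], [-0.027, 0.013, 0.006], [-0.027, 0.013, 0.006], [-0.027, 0.013, 0.006], [-0.027, 0.013, 0.006], [-0.027, 0.013, 0.006]]' --delta_rot '[[0, 0, 8.5], [0, 0, 8.5], [0, 0, 8.5], [0, 0, 8.5], [0, 0, 0], [0, 0, 0], [0, 0, 0], [0, 0, 0], [0, 0, 0], [0, 0, 0], [0, 0, 0], [0, 0, 0]]' --grip '[1, 1, 1, 1, 1, 1, 1, 1, 1, 1, 1, 1]'

```text
clock: 2.9
tool_pos: [0.434, 0.4657, 0.2546]
eef_rot: [0.462, 0.887, 0.0, -0.0]
contact_force: [-0.2, -0.3, 0.1]
opening: 1.0
finger_force: 0.0
```

Request:
play_rows --translation '[[0, 0, 0], [0, 0, 0], [0, 0, 0], [0, 0, 0], [0, 0, 0], [0, 0, 0], [0, 0, 0], [0, 0, 0], [0, 0, 0], [0, 0, 0]]' --delta_rot '[[0, -6, 0], [0, -6, 0], [0, -6, 0], [0, -6, 0], [0, -6, 0], [0, -6, 0], [0, -6, 0], [0, -6, 0], [0, -6, 0], [0, -6, 0]]' --grip '[1, 1, 1, 1, 1, 1, 1, 1, 1, 1]'

```text
clock: 4.15
tool_pos: [0.4328, 0.4668, 0.2545]
eef_rot: [0.399, 0.768, -0.231, 0.444]
contact_force: [-0.5, -0.5, -0.5]
opening: 1.0
finger_force: 0.0
```

```bash
cat >> h.py <<'E'
def rep(tgt=None,z=None,y=None):
    s=r.get_state(); M=R.from_quat(s["eef_rot"]).as_matrix(); p=np.array(s["tool_pos"])
    np.set_printoptions(precision=4,suppress=True)
    print("t",s["clock"],"p",p,"q",s["q"],"\nx",M[:,0],"y",M[:,1],"z",M[:,2],"F",s["contact_force"],"M",s["moment"],"open",s["opening"],"ff",s["finger_force"])
    if z is not None:
        z=np.array(z,float);z/=np.linalg.norm(z);y=np.array(y,float);y-=z*(y@z);y/=np.linalg.norm(y)
        T=np.c_[np.cross(y,z),y,z]; print("rotvec tool deg",np.degrees(R.from_matrix(M.T@T).as_rotvec()))
    if tgt is not None: print("trans in tool",M.T@(np.array(tgt)-p))
    return s,M,p
E
python3 - <<'E'
from h import *
rep([.435,.466,.25],[.574,-.819,0],[.819,.574,0])
E
```

```text
t 4.15 p [0.4328 0.4668 0.2545] q [-1.4065  1.0816  0.4533  1.3768  0.5184  1.3265 -0.7406] 
x [-0.2858  0.4079 -0.8671] y [0.8187 0.5742 0.0002] z [ 0.4979 -0.7099 -0.4981] F [-0.5267 -0.4802 -0.542 ] M [0.6867 0.5251 0.0523] open 0.9996598339974304 ff 0.0
rotvec tool deg [  0.0181 -29.8742  -0.0074]
trans in tool [0.003  0.0014 0.0039]
```

Request:
play_rows --translation '[[0, 0, 0], [0, 0, 0], [0, 0, 0], [0, 0, 0], [0, 0, 0], [0, 0, 0]]' --delta_rot '[[0, -5, 0], [0, -5, 0], [0, -5, 0], [0, -5, 0], [0, -5, 0], [0, -5, 0]]' --grip '[1, 1, 1, 1, 1, 1]'

```text
clock: 4.9
tool_pos: [0.4329, 0.4666, 0.2541]
eef_rot: [0.326, 0.627, -0.327, 0.628]
contact_force: [0.6, -0.3, -0.4]
opening: 0.999
finger_force: 0.0
```

```bash
python3 - <<'E'
from h import *
rep([.435,.466,.25],[.574,-.819,0],[.819,.574,0])
E
```

```text
t 4.9 p [0.4329 0.4666 0.2541] q [-1.4945  1.3307  0.6051  1.2921  0.6783  1.5763 -0.7786] 
x [ 0.0005 -0.0014 -1.    ] y [ 0.8188  0.5741 -0.0004] z [ 0.5741 -0.8188  0.0014] F [ 0.6484 -0.3296 -0.386 ] M [ 0.7984  0.6087 -0.0045] open 0.9986465800878237 ff 0.0
rotvec tool deg [0.0135 0.08   0.0231]
trans in tool [0.0041 0.0014 0.0017]
```

Request:
play_rows --translation '[[0.02, 0, 0], [0.02, 0, 0], [0.02, 0, 0], [0.02, 0, 0], [0.02, 0, 0]]' --delta_rot '[[0, 0, 0], [0, 0, 0], [0, 0, 0], [0, 0, 0], [0, 0, 0]]' --grip '[1, 1, 1, 1, 1]'

```text
clock: 5.52
tool_pos: [0.4332, 0.4661, 0.1534]
eef_rot: [0.327, 0.627, -0.327, 0.627]
contact_force: [0.9, -0.7, 0.8]
opening: 1.001
finger_force: 0.0
```

```bash
python3 - <<'E'
from h import *
rep([.435,.466,.084],[.574,-.819,0],[.819,.574,0])
a=r.snapshot("side");cv2.imwrite("pics/s2.png",a[150:330,100:420]); b=r.snapshot("top"); cv2.imwrite("pics/c3.png",np.vstack([cv2.resize(a[170:290,150:400],None,fx=2.5,fy=2.5),cv2.resize(b[170:290,150:400],None,fx=2.5,fy=2.5)])[:600])
E
```

```text
t 5.525 p [0.4332 0.4661 0.1534] q [-1.4739  1.4788  0.5694  1.2133  0.6245  1.5621 -0.8534] 
x [-0.0003  0.0004 -1.    ] y [0.8194 0.5733 0.    ] z [ 0.5733 -0.8194 -0.0005] F [ 0.9168 -0.6515  0.7632] M [0.7494 0.6373 0.0044] open 1.001262149335367 ff 0.0
rotvec tool deg [-0.0473 -0.0296 -0.001 ]
trans in tool [0.0694 0.0014 0.0011]
```

View pics/c3.png

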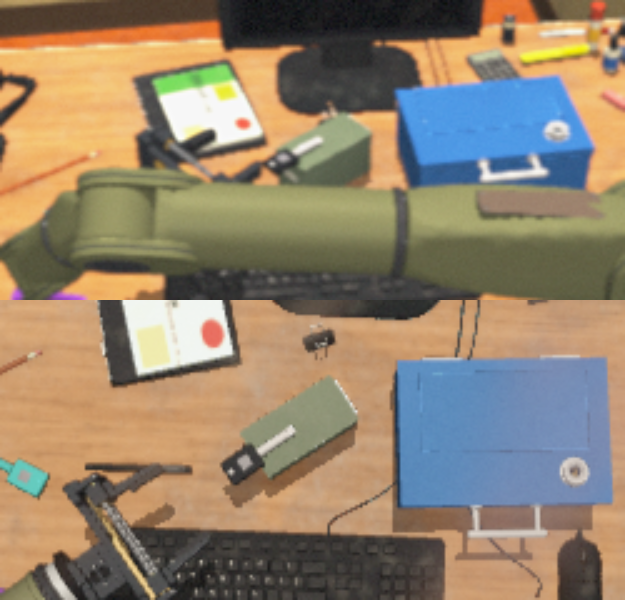

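The crop shows the lock at side pixel (372.5,222), against a predicted (372,221.5), so the lock position holds. The gripper is aligned with the key. Before going lower I'll fit a quick kinematic model to check the elbow height.

```bash
cat > kin.py <<'E'
import numpy as np, itertools
from scipy.spatial.transform import Rotation as R
from scipy.optimize import least_squares
D=[([-1.1702,.6891,-.1946,1.5653,.1573,.9025,-.2151],[.2242,.5835,.3028],[.1824,.9832,.0001,0]),
([-1.4065,1.0816,.4533,1.3768,.5184,1.3265,-.7406],[.4328,.4668,.2545],[.399,.768,-.231,.444]),
([-1.4945,1.3307,.6051,1.2921,.6783,1.5763,-.7786],[.4329,.4666,.2541],[.326,.627,-.327,.628]),
([-1.4739,1.4788,.5694,1.2133,.6245,1.5621,-.8534],[.4332,.4661,.1534],[.327,.627,-.327,.627])]
ax="zyzyzyz"
def rots(q,s):
    o=[];M=R.identity()
    for a,v,k in zip(ax,q,s): M=M*R.from_euler(a,v*k); o.append(M)
    return o
if __name__=="__main__":
    best=[]
    for s in itertools.product([1,-1],repeat=7):
        C=[rots(q,s)[-1].inv()*R.from_quat(Q) for q,p,Q in D]  # const tool offset
        e=max((C[0].inv()*c).magnitude() for c in C); best.append((e,s,C[0].as_rotvec()))
    best.sort(key=lambda t:t[0]); print(best[:3])
    s=best[0][1]
    def pos(x,q): # offsets in z and x at each link
        o=rots(q,s); return np.array([0,0,x[0]])+o[1].apply([x[4],0,x[1]])+o[3].apply([x[5],0,x[2]])+o[6].apply([0,0,x[3]])
    f=lambda x:np.concatenate([pos(x,q)-p for q,p,_ in D])
    S=least_squares(f,[.3,.4,.4,.2,0,0]); print(S.x,S.cost,abs(S.fun).max())
    x=S.x
    for q,p,_ in D: o=rots(q,s); e=np.array([0,0,x[0]])+o[1].apply([x[4],0,x[1]]); print("elbow",e,"wrist",e+o[3].apply([x[5],0,x[2]]))
E
python3 kin.py
```

```text
[(0.0014046412736848104, (-1, 1, -1, 1, -1, 1, -1), array([-1.14577446e-04, -7.55040532e-05,  1.57088497e+00])), (0.44053930053168, (-1, 1, -1, -1, -1, -1, -1), array([-1.02978052, -1.10173213,  1.29409172])), (0.5131474636700596, (1, -1, -1, -1, -1, -1, 1), array([-1.55278358e-04,  1.79072466e-07, -3.39315035e-01]))]
[0.28208053 0.89637293 0.17988561 0.41820151 0.0277636  0.15874739] 0.0004302936892989127 0.01719486890942562
elbow [0.23061928 0.5445603  0.95626452] wrist [0.21269388 0.59186473 0.72174259]
elbow [0.13154733 0.7934539  0.67879384] wrist [0.21785714 0.75948899 0.45753252]
elbow [0.066867   0.87471052 0.46826739] wrist [0.18532303 0.80767444 0.2706974 ]
elbow [0.08659944 0.89093413 0.33678108] wrist [0.20024628 0.81150237 0.14098894]
```

```bash
cat > k2.py <<'E'
from kin import *
s=(-1,1,-1,1,-1,1,-1)
def chain(x,q):
    o=rots(q,s); P=[np.array([0,0,x[0]])]
    P.append(P[-1]+o[2].apply([x[4],x[6],x[1]])); P.append(P[-1]+o[4].apply([x[5],x[7],x[2]])); P.append(P[-1]+o[6].apply([0,0,0])+o[5].apply([x[8],x[9],0])+o[6].apply([0,0,x[3]])); return P
x0=np.array([.35,.45,.45,.25]+[0]*6); w=np.array([.02]*4+[.2]*6)
def fit(D):
    f=lambda x:np.concatenate([chain(x,q)[-1]-np.array(p) for q,p,_ in D]+[w*(x-x0)*.02]); return least_squares(f,x0)
if __name__=="__main__":
    S=fit(D); print(S.x.round(4),abs(S.fun[:12]).max())
    for q,p,_ in D: print(np.round(chain(S.x,q),3).tolist())
E
python3 k2.py
```

```text
[ 0.3431  0.5612  0.3249  0.2442  0.0138  0.0197 -0.036  -0.0052 -0.0151
 -0.0052] 0.0020216468380814256
[[0.0, 0.0, 0.343], [0.175, 0.33, 0.763], [0.217, 0.57, 0.546], [0.225, 0.584, 0.302]]
[[0.0, 0.0, 0.343], [0.119, 0.481, 0.61], [0.299, 0.629, 0.383], [0.431, 0.467, 0.256]]
[[0.0, 0.0, 0.343], [0.079, 0.539, 0.485], [0.282, 0.658, 0.261], [0.434, 0.467, 0.254]]
[[0.0, 0.0, 0.343], [0.092, 0.552, 0.402], [0.283, 0.658, 0.161], [0.434, 0.466, 0.153]]
```

Request:
play_rows --translation '[[0.0175, 0, 0], [0.0175, 0, 0], [0.0175, 0, 0], [0.0165, 0.0014, 0.001], [0, 0, 0]]' --delta_rot '[[0, 0, 0], [0, 0, 0], [0, 0, 0], [0, 0, 0], [0, 0, 0]]' --grip '[1, 1, 1, 1, 1]'

```text
clock: 6.25
tool_pos: [0.4348, 0.4653, 0.0839]
eef_rot: [0.326, 0.627, -0.328, 0.627]
contact_force: [1.0, 0.1, -0.2]
opening: 0.998
finger_force: 0.0
```

```bash
python3 - <<'E'
from h import *
rep([.487,.392,.084],[.574,-.819,0],[.819,.574,0])
E
```

```text
t 6.25 p [0.4348 0.4653 0.0839] q [-1.455   1.5884  0.5492  1.1227  0.5941  1.5731 -0.8864] 
x [-0.0013 -0.002  -1.    ] y [ 0.8196  0.573  -0.0022] z [ 0.573  -0.8196  0.0009] F [ 0.9921  0.148  -0.241 ] M [0.7628 0.6425 0.0027] open 0.9982327724355244 ff 0.0
rotvec tool deg [-0.0683  0.0498  0.1249]
trans in tool [-0.0001  0.0007  0.09  ]
```

Request:
play_rows --translation '[[0, 0, 0.015], [0, 0, 0.015], [0, 0, 0.015], [0, 0, 0.015], [0, 0, 0.015], [0, 0.0007, 0.014], [0, 0, 0]]' --delta_rot '[[0, 0, 0], [0, 0, 0], [0, 0, 0], [0, 0, 0], [0, 0, 0], [0, 0, 0], [0, 0, 0]]' --grip '[1, 1, 1, 1, 1, 1, 1]'

```text
clock: 7.12
tool_pos: [0.4872, 0.3922, 0.086]
eef_rot: [0.327, 0.626, -0.328, 0.627]
contact_force: [-0.3, -0.3, -0.8]
opening: 1.002
finger_force: 0.0
```

```bash
python3 - <<'E'
from h import *
rep([.487,.392,.084],[.574,-.819,0],[.819,.574,0])
a=r.snapshot("side"); b=r.snapshot("top"); cv2.imwrite("pics/c4.png",np.hstack([cv2.resize(a[200:270,220:300],None,fx=5,fy=5),cv2.resize(b[200:270,210:290],None,fx=5,fy=5)]))
E
```

```text
t 7.125 p [0.4872 0.3922 0.086 ] q [-1.3901  1.5678  0.5775  1.296   0.6516  1.3907 -0.9595] 
x [ 0.0005 -0.0013 -1.    ] y [ 0.8204  0.5718 -0.0003] z [ 0.5718 -0.8204  0.0013] F [-0.318  -0.3452 -0.7905] M [0.7833 0.5693 0.0124] open 1.0017555756664134 ff 0.0
rotvec tool deg [-0.1518  0.0762  0.0164]
trans in tool [ 0.002  -0.0003  0.0001]
```

View pics/c4.png

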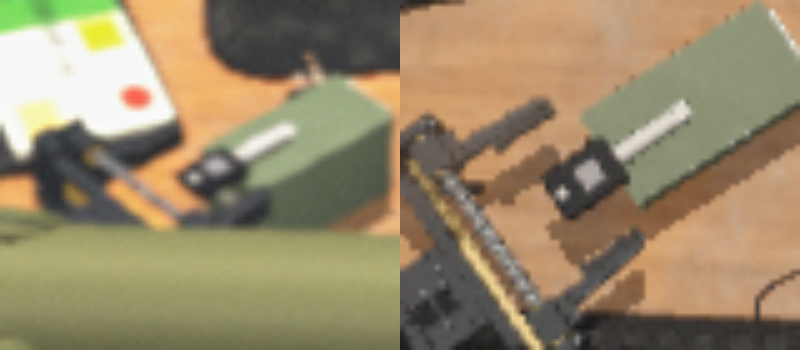

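Request:
play_rows --translation '[[0.002, 0, 0], [0, 0, 0], [0, 0, 0], [0, 0, 0], [0, 0, 0], [0, 0, 0], [0, 0, 0], [0, 0, 0]]' --delta_rot '[[0, 0, 0], [0, 0, 0], [0, 0, 0], [0, 0, 0], [0, 0, 0], [0, 0, 0], [0, 0, 0], [0, 0, 0]]' --grip '[1, 0.5, 0, -0.5, -1, -1, -1, -1]' --squeeze 40

```text
clock: 8.22
tool_pos: [0.4865, 0.3936, 0.0837]
eef_rot: [0.327, 0.627, -0.327, 0.627]
contact_force: [-0.1, -0.1, 0.4]
opening: 0.383
finger_force: 40.0
```

```bash
python3 - <<'E'
from h import *
rep([.487,.392,.084],[.574,-.819,0],[.819,.574,0])
E
```

```text
t 8.225 p [0.4865 0.3936 0.0837] q [-1.391   1.5708  0.576   1.2916  0.6505  1.3916 -0.9603] 
x [ 0.      0.0001 -1.    ] y [0.8193 0.5733 0.0001] z [ 0.5733 -0.8193 -0.    ] F [-0.1022 -0.0747  0.3749] M [0.7839 0.601  0.0106] open 0.38251950727100487 ff 39.9998519802466
rotvec tool deg [-0.0424 -0.002  -0.0043]
trans in tool [-0.0003 -0.0005  0.0016]
```

Request:
play_rows --translation '[[-0.008, 0, 0], [-0.015, 0, 0], [-0.02, 0, 0], [-0.025, 0, 0], [-0.025, 0, 0], [-0.025, 0, 0], [-0.025, 0, 0], [-0.025, 0, 0], [-0.025, 0, 0], [-0.012, 0, 0]]' --delta_rot '[[0, 0, 0], [0, 0, 0], [0, 0, 0], [0, 0, 0], [0, 0, 0], [0, 0, 0], [0, 0, 0], [0, 0, 0], [0, 0, 0], [0, 0, 0]]' --grip '[-1, -1, -1, -1, -1, -1, -1, -1, -1, -1]'

```text
clock: 9.48
tool_pos: [0.4867, 0.3935, 0.291]
eef_rot: [0.327, 0.627, -0.326, 0.627]
contact_force: [-0.7, -0.3, -1.0]
opening: 0.38
finger_force: 40.0
```

Request:
play_rows --translation '[[0, 0, 0], [0, 0, 0], [0, 0, 0], [0, 0, 0], [0, 0, 0], [0, 0, 0], [0, 0, 0], [0, 0, 0], [0, 0, 0], [0, 0, 0], [0, 0, 0], [0, 0, 0], [0, 0, 0], [0, 0, 0], [0, 0, 0]]' --delta_rot '[[0, 6, 0], [0, 6, 0], [0, 6, 0], [0, 6, 0], [0, 6, 0], [0, 6, 0], [0, 6, 0], [0, 6, 0], [0, 6, 0], [0, 6, 0], [0, 6, 0], [0, 6, 0], [0, 6, 0], [0, 6, 0], [0, 6, 0]]' --grip '[-1, -1, -1, -1, -1, -1, -1, -1, -1, -1, -1, -1, -1, -1, -1]'

```text
clock: 11.35
tool_pos: [0.4864, 0.3928, 0.2887]
eef_rot: [0.462, 0.887, 0.0, -0.001]
contact_force: [0.6, 0.0, -1.3]
opening: 0.384
finger_force: 40.0
```

```bash
python3 - <<'E'
from h import *
rep([.5025,-.0635,.30],[0,0,-1],[np.cos(-.15),np.sin(-.15),0])
E
```

```text
t 11.35 p [0.4864 0.3928 0.2887] q [-0.724   0.7014 -0.0509  1.584   0.0404  0.8578 -0.1786] 
x [-0.5735  0.8192  0.0021] y [ 0.8192  0.5735 -0.0008] z [-0.0019  0.0013 -1.    ] F [ 0.6321  0.0294 -1.3303] M [-0.1031 -0.0417  0.0444] open 0.38370252510654146 ff 40.000621997751296
rotvec tool deg [-0.0911 -0.0989 43.5869]
trans in tool [-0.383  -0.2485 -0.0119]
```

Request:
play_rows --translation '[[0, 0, 0], [0, 0, 0], [0, 0, 0], [0, 0, 0], [0, 0, 0], [-0.03, 0.001, -0.001], [-0.03, 0.001, -0.001], [-0.03, 0.001, -0.001], [-0.03, 0.001, -0.001], [-0.03, 0.001, -0.001], [-0.03, 0.001, -0.001], [-0.03, 0.001, -0.001]]' --delta_rot '[[0, 0, 7], [0, 0, 7], [0, 0, 7], [0, 0, 7], [0, 0, 7], [0, 0, 0], [0, 0, 0], [0, 0, 0], [0, 0, 0], [0, 0, 0], [0, 0, 0], [0, 0, 0]]' --grip '[-1, -1, -1, -1, -1, -1, -1, -1, -1, -1, -1, -1]'

```text
clock: 12.85
tool_pos: [0.4931, 0.1819, 0.2957]
eef_rot: [0.707, 0.707, -0.001, 0.0]
contact_force: [-0.1, 0.0, -1.1]
opening: 0.382
finger_force: 40.0
```

Request:
play_rows --translation '[[-0.03, 0.001, -0.001], [-0.03, 0.001, -0.001], [-0.03, 0.001, -0.001], [-0.03, 0.001, -0.001], [-0.03, 0.001, -0.001], [-0.03, 0.001, -0.001], [-0.03, 0.001, 0], [-0.02, 0, 0], [-0.016, 0, 0], [0, 0, 0], [0, 0, 0]]' --delta_rot '[[0, 0, 0], [0, 0, 0], [0, 0, 0], [0, 0, 0], [0, 0, 0], [0, 0, 0], [0, 0, 0], [0, 0, 0], [0, 0, 0], [0, 0, 0], [0, 0, 0]]' --grip '[-1, -1, -1, -1, -1, -1, -1, -1, -1, -1, -1]'

```text
clock: 14.22
tool_pos: [0.5004, -0.0614, 0.3017]
eef_rot: [0.707, 0.707, 0.0, -0.0]
contact_force: [0.9, 0.0, -0.4]
opening: 0.382
finger_force: 40.0
```

```bash
python3 - <<'E'
from h import *
s,M,p=rep([.5025,-.0635,.30],[0,0,-1],[1,0,0])
a=r.snapshot("side"); b=r.snapshot("top"); cv2.imwrite("pics/c5.png",np.hstack([cv2.resize(a[170:250,330:410],None,fx=5,fy=5,interpolation=cv2.INTER_CUBIC),cv2.resize(b[200:280,340:420],None,fx=5,fy=5,interpolation=cv2.INTER_CUBIC)]))
for k in (0.064,.132): print(k,proj("side",p+M[:,2]*k),proj("top",p+M[:,2]*k))
for n in("side","top"):
  for t in("key","key_tip"): print(n,t,[(np.round(o["point"],4),round(o["confidence"],2),proj(n,o["point"])[0].round(1)) for o in r.look_for(n,t)])
E
```

```text
t 14.225 p [ 0.5004 -0.0614  0.3017] q [-0.0059  0.5336  0.0578  1.9336 -0.0482  0.6759  0.0824] 
x [-0.001   1.      0.0008] y [ 1.      0.001  -0.0002] z [-0.0002  0.0008 -1.    ] F [ 0.8513  0.0288 -0.3814] M [-0.0816  0.0409  0.0079] open 0.38217782862966243 ff 39.99980770982802
rotvec tool deg [-0.0135 -0.0435  0.0594]
trans in tool [-0.0021  0.0021  0.0017]
0.064 [[375.658  194.3649]] [[388.2898 236.1154]]
0.132 [[373.4851 209.5523]] [[382.9781 237.8481]]
side key [(array([ 0.4926, -0.0614,  0.2115]), 0.63, array([375.4, 201.6])), (array([0.3662, 0.7105, 0.0144]), 0.61, array([163.7, 287.5])), (array([0.5109, 0.6438, 0.0134]), 0.58, array([183.6, 257.7]))]
side key_tip [(array([0.5083, 0.6434, 0.0118]), 0.49, array([183.8, 258.5])), (array([0.3634, 0.7072, 0.0072]), 0.47, array([165. , 289.4])), (array([ 0.5015, -0.0586,  0.211 ]), 0.43, array([374. , 200.3]))]
top key [(array([0.5138, 0.6405, 0.0136]), 0.64, array([158.8, 238.9])), (array([0.3675, 0.7081, 0.0124]), 0.49, array([136.9, 284.2]))]
top key_tip [(array([0.3718, 0.7027, 0.0112]), 0.72, array([138.7, 282.8])), (array([0.511 , 0.64  , 0.0145]), 0.6, array([158.8, 239.8]))]
```

View pics/c5.png

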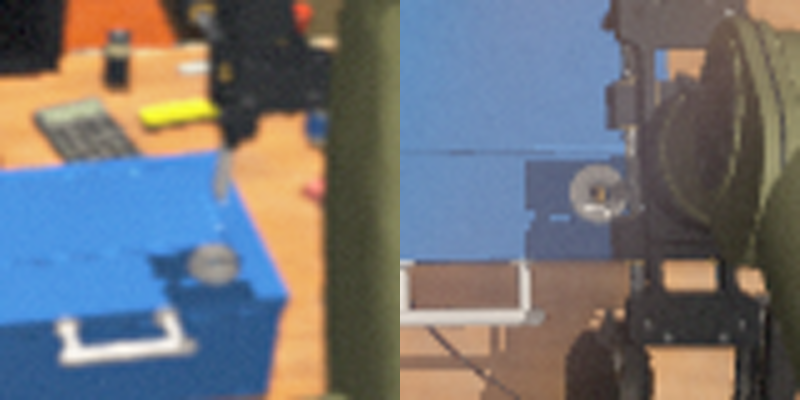

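Side view: the key tip is at (374,210), within 0.5 px of the prediction. The boss is at (372.5,222.9) in the side view and (379.4,238.2) in the top view. I'm taking the mouth as (0.5027, -0.0636) and lowering to it.

Request:
play_rows --translation '[[-0.0022, 0.0023, 0.01], [0, 0, 0.015], [0, 0, 0.015], [0, 0, 0.01], [0, 0, 0], [0, 0, 0]]' --delta_rot '[[0, 0, 0], [0, 0, 0], [0, 0, 0], [0, 0, 0], [0, 0, 0], [0, 0, 0]]' --grip '[-1, -1, -1, -1, -1, -1]'

```text
clock: 15.28
tool_pos: [0.503, -0.0647, 0.2519]
eef_rot: [0.707, 0.707, 0.0, 0.0]
contact_force: [-0.1, 0.1, 0.5]
opening: 0.38
finger_force: 40.0
```

```bash
python3 - <<'E'
from h import *
s,M,p=rep([.5027,-.0636,.24],[0,0,-1],[1,0,0])
E
```

```text
t 15.275 p [ 0.503  -0.0647  0.2519] q [ 0.0071  0.6144  0.0478  1.9786 -0.0529  0.5491  0.0909] 
x [ 0.0004  1.     -0.    ] y [ 1.     -0.0004  0.0007] z [ 0.0007 -0.     -1.    ] F [-0.081   0.1025  0.4503] M [-0.0794  0.0888 -0.0008] open 0.37969947525138403 ff 39.99976683408022
rotvec tool deg [ 0.0392  0.0002 -0.0208]
trans in tool [ 0.0011 -0.0003  0.0119]
```

Request:
play_rows --translation '[[0.0006, 0, 0.003], [0, 0, 0.003], [0, 0, 0.003], [0, 0, 0.003], [0, 0, 0.003], [0, 0, 0]]' --delta_rot '[[0, 0, 0], [0, 0, 0], [0, 0, 0], [0, 0, 0], [0, 0, 0], [0, 0, 0]]' --grip '[-1, -1, -1, -1, -1, -1]'

```text
clock: 16.02
tool_pos: [0.5033, -0.0642, 0.2365]
eef_rot: [0.707, 0.707, 0.0, 0.0]
contact_force: [2.4, -1.5, -2.6]
opening: 0.38
finger_force: 40.0
```

```bash
python3 - <<'E'
from h import *
s,M,p=rep([.5027,-.0636,.24],[0,0,-1],[1,0,0])
E
```

```text
t 16.025 p [ 0.5033 -0.0642  0.2365] q [ 0.0082  0.6403  0.0446  1.992  -0.0543  0.5092  0.0909] 
x [ 0.0004  1.     -0.0002] y [ 1.     -0.0004  0.0012] z [ 0.0012 -0.0002 -1.    ] F [ 2.4467 -1.4879 -2.6121] M [-0.2765 -0.5903 -0.0002] open 0.3798490148092131 ff 39.99935806263238
rotvec tool deg [ 0.068   0.0122 -0.0237]
trans in tool [ 0.0006 -0.0006 -0.0035]
```

Request:
play_rows --translation '[[-0.0006, 0.0008, 0], [0, 0, 0.003], [0, 0, 0.003], [0, 0, 0.003], [0, 0, 0]]' --delta_rot '[[0, 0, 0], [0, 0, 0], [0, 0, 0], [0, 0, 0], [0, 0, 0]]' --grip '[-1, -1, -1, -1, -1]'

```text
clock: 16.65
tool_pos: [0.5037, -0.0648, 0.2274]
eef_rot: [0.707, 0.707, 0.0, 0.0]
contact_force: [2.3, -1.3, -2.6]
opening: 0.378
finger_force: 40.0
```

```bash
python3 - <<'E'
from h import *
s,M,p=rep([.5027,-.0636,.24],[0,0,-1],[1,0,0])
E
```

```text
t 16.65 p [ 0.5037 -0.0648  0.2274] q [ 0.0107  0.6565  0.0425  1.9974 -0.0549  0.4883  0.0924] 
x [ 0.0004  1.     -0.0002] y [ 1.     -0.0004  0.0004] z [ 0.0004 -0.0002 -1.    ] F [ 2.3082 -1.3019 -2.5503] M [-0.4844 -0.6483  0.0583] open 0.37822449088160265 ff 39.999219942837954
rotvec tool deg [ 0.0248  0.0128 -0.0248]
trans in tool [ 0.0012 -0.001  -0.0126]
```

Request:
play_rows --translation '[[-0.0007, 0.001, 0], [0, 0, 0.003], [0, 0, 0.003], [0, 0, 0.002], [0, 0, 0.002], [0, 0, 0]]' --delta_rot '[[0, 0, 0], [0, 0, 0], [0, 0, 0], [0, 0, 0], [0, 0, 0], [0, 0, 0]]' --grip '[-1, -1, -1, -1, -1, -1]'

```text
clock: 17.4
tool_pos: [0.5044, -0.0654, 0.2175]
eef_rot: [0.707, 0.707, -0.0, -0.0]
contact_force: [0.5, -0.6, -1.6]
opening: 0.378
finger_force: 40.0
```

```bash
python3 - <<'E'
from h import *
s,M,p=rep([.5027,-.0636,.24],[0,0,-1],[1,0,0])
E
```

```text
t 17.4 p [ 0.5044 -0.0654  0.2175] q [ 0.0136  0.6744  0.0399  2.0024 -0.0555  0.4662  0.094 ] 
x [0.0004 1.     0.0001] y [ 1.     -0.0004 -0.0004] z [-0.0004  0.0001 -1.    ] F [ 0.4859 -0.634  -1.5628] M [-0.2581 -0.0754  0.0112] open 0.37768627590138415 ff 39.99967887997627
rotvec tool deg [-0.0211 -0.0032 -0.0224]
trans in tool [ 0.0018 -0.0017 -0.0225]
```

Request:
play_rows --translation '[[0, 0, 0.0015], [0, 0, 0.0015], [0, 0, 0]]' --delta_rot '[[0, 0, 0], [0, 0, 0], [0, 0, 0]]' --grip '[-1, -1, -1]'

```text
clock: 17.77
tool_pos: [0.5045, -0.0654, 0.2149]
eef_rot: [0.707, 0.707, 0.0, 0.0]
contact_force: [0.3, -1.5, 4.4]
opening: 0.381
finger_force: 40.0
```

```bash
python3 - <<'E'
from h import *
s,M,p=rep([.5027,-.0636,.24],[0,0,-1],[1,0,0])
E
```

```text
t 17.775 p [ 0.5045 -0.0654  0.2149] q [ 0.014   0.6789  0.0394  2.0043 -0.0557  0.459   0.0941] 
x [ 0.0005  1.     -0.    ] y [ 1.     -0.0005  0.0004] z [ 0.0004 -0.     -1.    ] F [ 0.2849 -1.5221  4.4031] M [-0.233   0.1081 -0.066 ] open 0.38088984499060613 ff 40.000894856639206
rotvec tool deg [ 0.0215  0.0025 -0.03  ]
trans in tool [ 0.0018 -0.0018 -0.0251]
```

Request:
play_rows --translation '[[0, 0, 0.001], [0, 0, 0], [0, 0, 0], [0, 0, 0]]' --delta_rot '[[0, 0, 0], [0, 0, 2], [0, 0, 2], [0, 0, 0]]' --grip '[-1, -1, -1, -1]'

```text
clock: 18.27
tool_pos: [0.5046, -0.0654, 0.2137]
eef_rot: [0.731, 0.682, 0.0, 0.0]
contact_force: [0.8, -0.7, 2.5]
opening: 0.378
finger_force: 40.0
```

```bash
python3 - <<'E'
from h import *
s,M,p=rep([.5045,-.0654,.24],[0,0,-1],[1,0,0])
E
```

```text
t 18.275 p [ 0.5046 -0.0654  0.2137] q [ 0.0027  0.682   0.0575  2.0057 -0.082   0.4559  0.0509] 
x [ 0.0701  0.9975 -0.0002] y [ 0.9975 -0.0701  0.0002] z [ 0.0002 -0.0002 -1.    ] F [ 0.8056 -0.7071  2.547 ] M [-0.368  -0.0089 -0.0273] open 0.3775046124201319 ff 40.00069075729698
rotvec tool deg [ 0.0123  0.0094 -4.0203]
trans in tool [-0.     -0.0001 -0.0263]
```

Request:
play_rows --translation '[[0, 0, 0.0015], [0, 0, 0.0015], [0, 0, 0]]' --delta_rot '[[0, 0, 0], [0, 0, 0], [0, 0, 0]]' --grip '[-1, -1, -1]'

```text
clock: 18.65
tool_pos: [0.5045, -0.0654, 0.2105]
eef_rot: [0.731, 0.682, -0.0, -0.0]
contact_force: [0.6, -0.9, 1.9]
opening: 0.379
finger_force: 40.0
```

```bash
python3 - <<'E'
from h import *
s,M,p=rep([.5045,-.0654,.24],[0,0,-1],[1,0,0])
E
```

```text
t 18.65 p [ 0.5045 -0.0654  0.2105] q [ 0.0036  0.6875  0.0562  2.0079 -0.0824  0.4485  0.0513] 
x [0.07   0.9975 0.    ] y [ 0.9975 -0.07   -0.0002] z [-0.0002  0.0001 -1.    ] F [ 0.618  -0.903   1.8888] M [-0.3624 -0.064  -0.1044] open 0.37864257749392044 ff 40.00028261449188
rotvec tool deg [-0.01   -0.0031 -4.0117]
trans in tool [-0.      0.     -0.0295]
```

Request:
play_rows --translation '[[0, 0, 0.002], [0, 0, 0.002], [0, 0, 0.0015], [0, 0, 0]]' --delta_rot '[[0, 0, 0], [0, 0, 0], [0, 0, 0], [0, 0, 0]]' --grip '[-1, -1, -1, -1]'

```text
clock: 19.15
tool_pos: [0.5046, -0.0657, 0.2091]
eef_rot: [0.732, 0.682, 0.001, 0.001]
contact_force: [-7.4, -0.2, 43.9]
opening: 0.38
finger_force: 40.0
```

```bash
python3 - <<'E'
from h import *
s,M,p=rep([.5045,-.0654,.24],[0,0,-1],[1,0,0])
E
```

```text
t 19.15 p [ 0.5046 -0.0657  0.2091] q [ 0.0047  0.6894  0.0554  2.0104 -0.0832  0.4412  0.0518] 
x [0.0708 0.9975 0.0003] y [ 0.9975 -0.0708  0.0027] z [ 0.0027  0.0001 -1.    ] F [-7.4073 -0.2203 43.8986] M [-0.0062  2.0811 -0.0228] open 0.380311459664595 ff 40.009603154612705
rotvec tool deg [ 0.1544 -0.0114 -4.0607]
trans in tool [ 0.0003 -0.0001 -0.0309]
```

The key hit a hard stop about 10 mm below the expected plug-face height. The tip is at about 0.076, so it is fully home. Next I'll ease the press and turn it a quarter clockwise.

Request:
play_rows --translation '[[0, 0, -0.0035], [0, 0, 0], [0, 0, 0], [0, 0, 0], [0, 0, 0], [0, 0, 0], [0, 0, 0], [0, 0, 0]]' --delta_rot '[[0, 0, 0], [0, 0, 0], [0, 0, 5], [0, 0, 5], [0, 0, 5], [0, 0, 5], [0, 0, 5], [0, 0, 0]]' --grip '[-1, -1, -1, -1, -1, -1, -1, -1]'

```text
clock: 20.15
tool_pos: [0.5052, -0.0655, 0.2099]
eef_rot: [0.862, 0.507, 0.001, 0.001]
contact_force: [-0.5, -1.1, 17.2]
opening: 0.379
finger_force: 40.0
```

```bash
python3 - <<'E'
from h import *
s,M,p=rep([.5045,-.0654,.21],[0,0,-1],[1,0,0])
a=r.snapshot("side"); cv2.imwrite("pics/c6.png",cv2.resize(a[185:235,340:400],None,fx=10,fy=10,interpolation=cv2.INTER_CUBIC))
e=np.array([.5045,-.0654,0])
print(proj("side",[e+[0,0,z] for z in (.112,.131,.141,.145)]))
E
```

```text
t 20.15 p [ 0.5052 -0.0655  0.2099] q [-0.0649  0.6965  0.1687  2.0116 -0.2496  0.4504 -0.2165] 
x [0.4855 0.8742 0.0009] y [ 0.8742 -0.4855  0.0022] z [ 0.0024 -0.0003 -1.    ] F [-0.4699 -1.1208 17.2307] M [-0.1847  0.4893  0.0283] open 0.37887106233052287 ff 40.00372839393094
rotvec tool deg [  0.1366  -0.0158 -29.0438]
trans in tool [-0.0003 -0.0007 -0.0001]
[[372.4696 221.0987]
 [373.044  217.0897]
 [373.3492 214.9591]
 [373.4719 214.1029]]
```

View pics/c6.png

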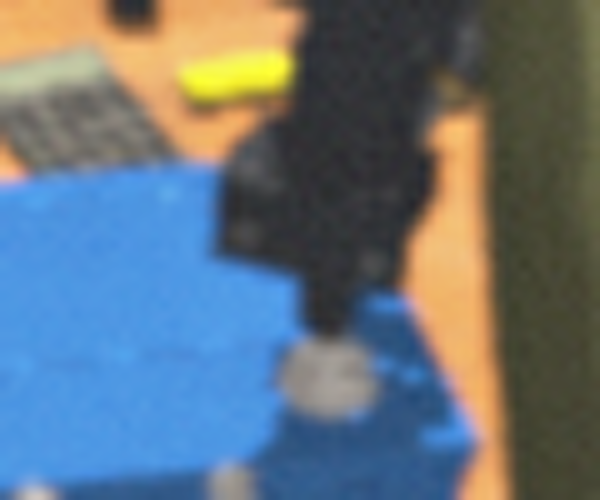

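The side crop shows the head's lower edge around row 218, just above the boss at about (373,222). That matches fully home (217) rather than standing on the plug face (215). I'll go on turning.

Request:
play_rows --translation '[[0, 0, 0], [0, 0, 0], [0, 0, 0], [0, 0, 0], [0, 0, 0], [0, 0, 0], [0, 0, 0], [0, 0, 0], [0, 0, 0], [0, 0, 0], [0, 0, 0], [0, 0, 0], [0, 0, 0]]' --delta_rot '[[0, 0, 5], [0, 0, 5], [0, 0, 5], [0, 0, 5], [0, 0, 5], [0, 0, 5], [0, 0, 5], [0, 0, 5], [0, 0, 5], [0, 0, 5], [0, 0, 5], [0, 0, 5], [0, 0, 0]]' --grip '[-1, -1, -1, -1, -1, -1, -1, -1, -1, -1, -1, -1, -1]'

```text
clock: 21.82
tool_pos: [0.5049, -0.0665, 0.2099]
eef_rot: [1.0, 0.008, 0.001, 0.001]
contact_force: [-2.2, -1.9, 16.6]
opening: 0.384
finger_force: 40.0
```

```bash
python3 - <<'E'
from h import *
s,M,p=rep([.5045,-.0654,.21],[0,0,-1],[0,-1,0])
E
```

```text
t 21.825 p [ 0.5049 -0.0665  0.2099] q [-0.2274  0.7393  0.4492  2.0203 -0.6295  0.5174 -0.8767] 
x [0.9999 0.0157 0.0022] y [ 0.0157 -0.9999  0.0017] z [ 0.0022 -0.0017 -1.    ] F [-2.1568 -1.9438 16.6478] M [-0.5137  0.6741  0.0426] open 0.3835029825403647 ff 40.003829025663435
rotvec tool deg [ 0.0977 -0.127   0.8978]
trans in tool [-0.0004 -0.0011 -0.0002]
```

Request:
play_rows --translation '[[0, 0, 0], [0, 0, 0], [0, 0, 0]]' --delta_rot '[[0, 0, 3], [0, 0, 3], [0, 0, 0]]' --grip '[-1, -1, -1]'

```text
clock: 22.2
tool_pos: [0.5048, -0.0666, 0.2098]
eef_rot: [0.999, -0.044, 0.001, 0.001]
contact_force: [-1.5, -2.5, 16.8]
opening: 0.382
finger_force: 40.0
```

```bash
python3 - <<'E'
from h import *
s,M,p=rep([.5045,-.0654,.21],[0,0,-1],[0,-1,0])
E
```

```text
t 22.2 p [ 0.5048 -0.0666  0.2098] q [-0.2432  0.7457  0.478   2.0212 -0.664   0.5287 -0.9457] 
x [ 0.9961 -0.0887  0.0021] y [-0.0887 -0.9961  0.0014] z [ 0.002  -0.0016 -1.    ] F [-1.4754 -2.5477 16.7936] M [-0.4797  0.6851  0.0539] open 0.3823376998796803 ff 40.00367370899767
rotvec tool deg [ 0.0851 -0.1173 -5.0909]
trans in tool [-0.0004 -0.0011 -0.0002]
```

Request:
play_rows --translation '[[0, 0, 0], [0, 0, 0], [0, 0, 0]]' --delta_rot '[[0, 0, 3], [0, 0, 3], [0, 0, 0]]' --grip '[-1, -1, -1]'

```text
clock: 22.58
tool_pos: [0.5045, -0.0664, 0.2098]
eef_rot: [0.995, -0.097, 0.001, 0.001]
contact_force: [-3.0, -2.1, 17.1]
opening: 0.376
finger_force: 40.0
```

```bash
python3 - <<'E'
from h import *
s,M,p=rep([.5045,-.0654,.21],[0,0,-1],[0,-1,0])
E
```

```text
t 22.575 p [ 0.5045 -0.0664  0.2098] q [-0.2592  0.7526  0.5071  2.0224 -0.6977  0.5412 -1.0157] 
x [ 0.9813 -0.1922  0.0016] y [-0.1922 -0.9813  0.0009] z [ 0.0014 -0.0012 -1.    ] F [-3.0436 -2.0662 17.0593] M [-0.3778  0.9019  0.0689] open 0.37569006119377235 ff 40.00381583813578
rotvec tool deg [  0.0616  -0.0855 -11.0833]
trans in tool [-0.0002 -0.001  -0.0002]
```

Request:
play_rows --translation '[[0, 0, 0], [0, 0, 0], [0, 0, 0]]' --delta_rot '[[0, 0, 3], [0, 0, 3], [0, 0, 0]]' --grip '[-1, -1, -1]'

```text
clock: 22.95
tool_pos: [0.5045, -0.0665, 0.2098]
eef_rot: [0.989, -0.148, 0.001, 0.001]
contact_force: [-1.8, -0.9, 17.2]
opening: 0.376
finger_force: 40.0
```

```bash
python3 - <<'E'
from h import *
s,M,p=rep([.5045,-.0654,.21],[0,0,-1],[0,-1,0])
E
```

```text
t 22.95 p [ 0.5045 -0.0665  0.2098] q [-0.2751  0.7599  0.5364  2.0232 -0.7302  0.5541 -1.0863] 
x [ 0.9561 -0.2932  0.0015] y [-0.2932 -0.9561  0.0009] z [ 0.0012 -0.0013 -1.    ] F [-1.8409 -0.8574 17.2069] M [-0.32    0.9397  0.2427] open 0.3761000133763728 ff 40.003963597118855
rotvec tool deg [  0.0637  -0.0769 -17.0481]
trans in tool [-0.0003 -0.001  -0.0002]
```

Request:
play_rows --translation '[[0, 0, 0], [0, 0, 0]]' --delta_rot '[[0, 0, 3], [0, 0, 0]]' --grip '[-1, -1]'

```text
clock: 23.2
tool_pos: [0.5044, -0.0664, 0.2098]
eef_rot: [0.985, -0.174, 0.001, 0.001]
contact_force: [-3.5, -1.6, 18.5]
opening: 0.379
finger_force: 40.0
```

```bash
python3 - <<'E'
from h import *
s,M,p=rep([.5045,-.0654,.21],[0,0,-1],[0,-1,0])
E
```

```text
t 23.2 p [ 0.5044 -0.0664  0.2098] q [-0.2829  0.7638  0.551   2.0237 -0.746   0.5609 -1.122 ] 
x [ 0.9395 -0.3424  0.0014] y [-0.3424 -0.9395  0.0009] z [ 0.001  -0.0013 -1.    ] F [-3.483  -1.5803 18.5186] M [-0.3965  0.9842  0.3105] open 0.3785460264328665 ff 40.00391611363739
rotvec tool deg [  0.0632  -0.0725 -20.0258]
trans in tool [-0.0003 -0.001  -0.0002]
```

The moment climbs against a firm stop (0.24 to 0.31 N m), so the plug is at its stop. I'll ease off, release and rise.

Request:
play_rows --translation '[[0, 0, -0.0015], [0, 0, 0], [0, 0, 0], [0, 0, 0], [0, 0, 0], [0, 0, 0], [0, 0, -0.01], [0, 0, -0.02], [0, 0, -0.03], [0, 0, -0.03], [0, 0, 0]]' --delta_rot '[[0, 0, -2], [0, 0, -1], [0, 0, 0], [0, 0, 0], [0, 0, 0], [0, 0, 0], [0, 0, 0], [0, 0, 0], [0, 0, 0], [0, 0, 0], [0, 0, 0]]' --grip '[-1, -1, 0.1, 0.5, 0.5, 0.5, 0.5, 0.5, 0.5, 0.5, 0.5]'

```text
clock: 24.58
tool_pos: [0.5055, -0.0658, 0.3025]
eef_rot: [0.989, -0.148, 0.002, -0.0]
contact_force: [-0.7, -0.6, -0.7]
opening: 0.752
finger_force: 0.0
```

```bash
python3 - <<'E'
from h import *
s,M,p=rep([.4277,.019,.28],[0,0,-1],[1,0,0])
a=r.snapshot("side"); b=r.snapshot("top"); cv2.imwrite("pics/c7.png",np.hstack([cv2.resize(a[190:260,320:400],None,fx=5,fy=5,interpolation=cv2.INTER_CUBIC),cv2.resize(b[200:270,330:410],None,fx=5,fy=5,interpolation=cv2.INTER_CUBIC)]))
E
```

```text
t 24.575 p [ 0.5055 -0.0658  0.3025] q [-0.3782  0.6364  0.7018  1.9391 -0.5826  0.7729 -1.2102] 
x [ 0.9562 -0.2927  0.0048] y [-0.2927 -0.9562 -0.0009] z [ 0.0048 -0.0005 -1.    ] F [-0.6651 -0.55   -0.7337] M [0.0306 0.1209 0.008 ] open 0.7521865609979708 ff 0.0
rotvec tool deg [   0.2205   -0.2372 -107.0187]
trans in tool [-0.0993 -0.0583  0.022 ]
```

View pics/c7.png

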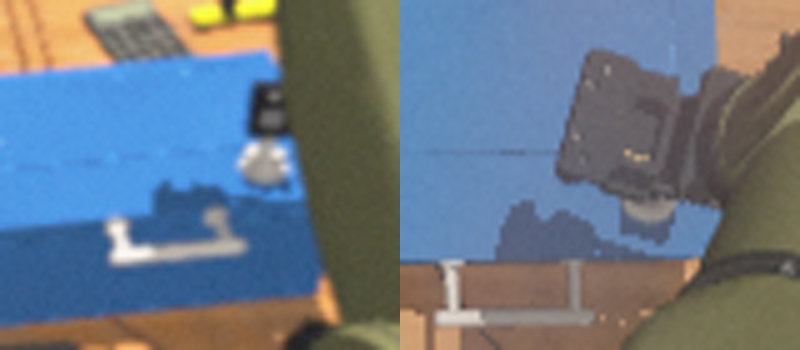

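The key stands upright in the lock, with its head at side (373,212) above the boss at (373,222). The handle ends are at side (342,241) and (369,239), which agrees with the top-view measurement. Next I'll go to the handle.

Request:
play_rows --translation '[[0, 0, 0], [0, 0, 0], [0, 0, 0], [0, 0, 0], [0, 0, 0], [0, 0, 0], [0, 0, 0], [0, 0, 0], [0, 0, 0], [0, 0, 0], [0, 0, 0], [0, 0, 0], [0, 0, 0], [0, 0, 0], [0.016, -0.013, 0], [0.016, -0.013, 0], [0.016, -0.013, 0], [0.016, -0.013, 0], [0.016, -0.013, 0], [0.016, -0.013, 0]]' --delta_rot '[[0, 0, -8], [0, 0, -8], [0, 0, -8], [0, 0, -8], [0, 0, -8], [0, 0, -8], [0, 0, -8], [0, 0, -8], [0, 0, -8], [0, 0, -8], [0, 0, -8], [0, 0, -8], [0, 0, -8], [0, 0, -3], [0, 0, 0], [0, 0, 0], [0, 0, 0], [0, 0, 0], [0, 0, 0], [0, 0, 0]]' --grip '[0.5, 0.5, 0.5, 0.5, 0.5, 0.5, 0.5, 0.5, 0.5, 0.5, 0.5, 0.5, 0.5, 0.5, 0, -0.46, -0.46, -0.46, -0.46, -0.46]'

```text
clock: 27.18
tool_pos: [0.4254, 0.0312, 0.2994]
eef_rot: [0.707, 0.707, -0.001, -0.001]
contact_force: [0.0, -0.2, 0.5]
opening: 0.271
finger_force: 0.0
```

```bash
python3 - <<'E'
from h import *
s,M,p=rep([.4279,.03,.17],[0,0,-1],[1,0.006,0])
E
```

```text
t 27.175 p [0.4254 0.0312 0.2994] q [-0.2759  0.4521  0.1397  2.1463 -0.1171  0.5524 -0.0504] 
x [0.0002 1.     0.0001] y [ 1.     -0.0002 -0.0023] z [-0.0023  0.0001 -1.    ] F [ 0.0003 -0.1517  0.46  ] M [-0.0094  0.0841  0.0422] open 0.27070541707695983 ff 0.0
rotvec tool deg [-0.1326 -0.0083 -0.3575]
trans in tool [-0.0012  0.0028  0.1293]
```

Request:
play_rows --translation '[[-0.001, 0.0025, 0.02], [0, 0, 0.025], [0, 0, 0.025], [0, 0, 0.025], [0, 0, 0.02], [0, 0, 0.014], [0, 0, 0]]' --delta_rot '[[0, 0, 0], [0, 0, 0], [0, 0, 0], [0, 0, 0], [0, 0, 0], [0, 0, 0], [0, 0, 0]]' --grip '[-0.46, -0.46, -0.46, -0.46, -0.46, -0.46, -0.46]'

```text
clock: 28.05
tool_pos: [0.4279, 0.0296, 0.1699]
eef_rot: [0.707, 0.707, -0.001, -0.001]
contact_force: [0.0, 0.6, 0.2]
opening: 0.27
finger_force: 0.0
```

```bash
python3 - <<'E'
from h import *
s,M,p=rep([.4279,.03,.137],[0,0,-1],[1,0.006,0])
E
```

```text
t 28.05 p [0.4279 0.0296 0.1699] q [-0.2027  0.7181  0.0424  2.2588 -0.1684  0.1714 -0.005 ] 
x [0.0003 1.     0.    ] y [ 1.     -0.0003 -0.0039] z [-0.0039  0.     -1.    ] F [0.0348 0.5621 0.1855] M [-0.0834  0.0598  0.0194] open 0.2696572937016883 ff 0.0
rotvec tool deg [-0.2218 -0.0019 -0.3634]
trans in tool [0.0004 0.0001 0.0329]
```

Joint 6 is nearing its lower limit, so I'll tilt the tool 5° with the tips toward the robot while finishing the descent.

Request:
play_rows --translation '[[0, 0.002, 0], [0, 0.002, 0], [0, 0.0007, 0.0081], [0, 0.0007, 0.0081], [0, 0.0007, 0.0081], [0, 0.0007, 0.0081], [0, 0, 0]]' --delta_rot '[[2.5, 0, 0], [2.5, 0, 0], [0, 0, 0], [0, 0, 0], [0, 0, 0], [0, 0, 0], [0, 0, 0]]' --grip '[-0.46, -0.46, -0.46, -0.46, -0.46, -0.46, -0.46]'

```text
clock: 28.92
tool_pos: [0.4325, 0.0297, 0.1379]
eef_rot: [0.707, 0.706, -0.031, -0.031]
contact_force: [0.2, 0.2, 0.4]
opening: 0.274
finger_force: 0.0
```

```bash
python3 - <<'E'
from h import *
s,M,p=rep([.4318,.03,.1368],[-.087,0,-.996],[1,0.0,0])
print("gp",p+.045*M[:,2])
a=r.snapshot("side"); b=r.snapshot("top"); cv2.imwrite("pics/c8.png",np.hstack([cv2.resize(a[190:260,320:400],None,fx=5,fy=5,interpolation=cv2.INTER_CUBIC),cv2.resize(b[200:280,320:400],None,fx=5,fy=5,interpolation=cv2.INTER_CUBIC)[:350]]))
E
```

```text
t 28.925 p [0.4325 0.0297 0.1379] q [-0.1872  0.8002  0.0345  2.1962 -0.1676  0.2362  0.0024] 
x [ 0.0003  1.     -0.    ] y [ 0.9961 -0.0003 -0.0886] z [-0.0886 -0.     -0.9961] F [0.1896 0.2142 0.4164] M [ 0.0224 -0.0215  0.0092] open 0.27445433846300654 ff 0.0
rotvec tool deg [-0.0882  0.0008 -0.0155]
trans in tool [ 0.0003 -0.0006  0.0012]
gp [0.4285 0.0297 0.0931]
```

View pics/c8.png

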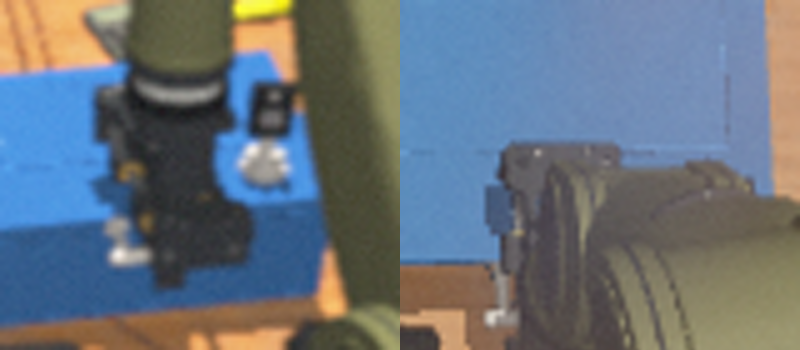

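The gripper straddles the handle (finger at side pixel (354,244) in front of the bar), and the key still stands. I'll close on the bar.

Request:
play_rows --translation '[[0, 0, 0.001], [0, 0, 0], [0, 0, 0], [0, 0, 0]]' --delta_rot '[[0, 0, 0], [0, 0, 0], [0, 0, 0], [0, 0, 0]]' --grip '[-1, -1, -1, -1]' --squeeze 25

```text
clock: 29.52
tool_pos: [0.4323, 0.0297, 0.1377]
eef_rot: [0.706, 0.706, -0.031, -0.031]
contact_force: [-2.5, 0.1, 3.6]
opening: 0.111
finger_force: 24.6
```

```bash
python3 - <<'E'
from h import *
s,M,p=rep([.4318,.03,.1368],[-.087,0,-.996],[1,0.0,0])
gp=p+.045*M[:,2]; print("gp",gp)
H=np.array([gp[0]+.22,gp[2]-.004]); 
# arc path of the handle; tool tilt phi (tips toward robot +) from 5 deg to -15 deg
a0=np.arctan2(.004,.22); prevp=p; prevphi=np.radians(5.08)
for k in range(1,13):
    th=np.radians(5*k); ang=a0+th; g=np.array([H[0]-.22004*np.cos(ang),gp[1],H[1]+.22004*np.sin(ang)])
    phi=np.radians(5-1.5*k); z=np.array([-np.sin(phi),0,-np.cos(phi)]); t=g-.045*z
    zz=np.array([-np.sin(prevphi),0,-np.cos(prevphi)]); yy=np.array([np.cos(prevphi),0,-np.sin(prevphi)]); d=t-prevp
    print(5*k,t.round(4),"tool y,z",(d@yy).round(4),(d@zz).round(4),"rx",np.degrees(phi-prevphi).round(2)); prevp=t;prevphi=phi
E
```

```text
t 29.525 p [0.4323 0.0297 0.1377] q [-0.1871  0.8005  0.0341  2.1972 -0.1677  0.2347  0.0026] 
x [0.0001 1.     0.0001] y [ 0.9961 -0.0001 -0.0883] z [-0.0883  0.0001 -0.9961] F [-2.524   0.1314  3.6306] M [-0.0236  0.5154  0.0472] open 0.11149525109592098 ff 24.6279738843441
rotvec tool deg [-0.0752 -0.0043 -0.0046]
trans in tool [ 0.0003 -0.0004  0.001 ]
gp [0.4283 0.0297 0.0929]
5 [0.4322 0.0297 0.157 ] tool y,z -0.0017 -0.0192 rx -1.58
10 [0.4339 0.0297 0.176 ] tool y,z 0.0005 -0.0191 rx -1.5
15 [0.4372 0.0297 0.1947] tool y,z 0.0027 -0.0188 rx -1.5
20 [0.4422 0.0297 0.2129] tool y,z 0.0048 -0.0182 rx -1.5
25 [0.4486 0.0297 0.2305] tool y,z 0.0068 -0.0174 rx -1.5
30 [0.4566 0.0297 0.2473] tool y,z 0.0087 -0.0164 rx -1.5
35 [0.4661 0.0297 0.2632] tool y,z 0.0105 -0.0152 rx -1.5
40 [0.4769 0.0297 0.2781] tool y,z 0.0122 -0.0138 rx -1.5
45 [0.4889 0.0297 0.2918] tool y,z 0.0136 -0.0122 rx -1.5
50 [0.5021 0.0297 0.3043] tool y,z 0.0149 -0.0104 rx -1.5
55 [0.5164 0.0297 0.3155] tool y,z 0.016 -0.0085 rx -1.5
60 [0.5316 0.0297 0.3253] tool y,z 0.0169 -0.0065 rx -1.5
```

Request:
play_rows --translation '[[0, -0.0002, -0.0096], [0, -0.0003, -0.0096], [0, 0.0005, -0.0096], [0, 0.0006, -0.0096], [0, 0, 0]]' --delta_rot '[[0, 0, 0], [0, 0, 0], [0, 0, 0], [0, 0, 0], [0, 0, 0]]' --grip '[-1, -1, -1, -1, -1]'

```text
clock: 30.15
tool_pos: [0.4364, 0.0297, 0.1767]
eef_rot: [0.707, 0.706, -0.031, -0.031]
contact_force: [-4.1, 0.3, 0.8]
opening: 0.103
finger_force: 25.0
```

```bash
python3 - <<'E'
from h import *
s,M,p=rep()
gp=p+.045*M[:,2]; print("gp",gp)
E
```

```text
t 30.15 p [0.4364 0.0297 0.1767] q [-0.202   0.7204  0.0603  2.1693 -0.1594  0.3432 -0.0027] 
x [0.0003 1.     0.0002] y [ 0.9962 -0.0003 -0.0874] z [-0.0874  0.0002 -0.9962] F [-4.1024  0.2801  0.8201] M [-0.0208  1.0015  0.0549] open 0.10309339978363256 ff 24.993394911289215
gp [0.4325 0.0297 0.1319]
```

Request:
play_rows --translation '[[0, 0.0014, -0.0095], [0, 0.0014, -0.0095], [0, 0.0022, -0.0094], [0, 0.0023, -0.0093], [0, 0.003, -0.0091], [0, 0.0031, -0.0091], [0, 0.0038, -0.0088], [0, 0.0039, -0.0088], [0, 0, 0]]' --delta_rot '[[0, 0, 0], [0, 0, 0], [0, 0, 0], [0, 0, 0], [0, 0, 0], [0, 0, 0], [0, 0, 0], [0, 0, 0], [0, 0, 0]]' --grip '[-1, -1, -1, -1, -1, -1, -1, -1, -1]'

```text
clock: 31.28
tool_pos: [0.4645, 0.0297, 0.2485]
eef_rot: [0.707, 0.706, -0.03, -0.031]
contact_force: [-5.6, 0.2, 5.1]
opening: 0.11
finger_force: 24.7
```

```bash
python3 - <<'E'
from h import *
s,M,p=rep()
gp=p+.045*M[:,2]; print("gp",gp)
for n in("side","top"):
    im=r.snapshot(n)
    for t in("key","lid_handle","lock_mouth"):
        print(n,t,[(np.round(o["point"],4),round(o["confidence"],2)) for o in r.look_for(n,t) if o["point"][1]<.3])
    hs=cv2.cvtColor(im,cv2.COLOR_BGR2HSV); m=cv2.inRange(hs,(95,120,40),(125,255,255))[180:280,290:410]; ys,xs=np.nonzero(m); print(len(xs),xs.min()+290,xs.max()+290,ys.min()+180,ys.max()+180)
    o=cv2.imread(f"pics/{n}0.png"); m=cv2.inRange(cv2.cvtColor(o,cv2.COLOR_BGR2HSV),(95,120,40),(125,255,255))[180:280,290:410]; ys,xs=np.nonzero(m); print("before",len(xs),xs.min()+290,xs.max()+290,ys.min()+180,ys.max()+180)
E
```

```text
t 31.275 p [0.4645 0.0297 0.2485] q [-0.2242  0.6063  0.1093  2.038  -0.1331  0.59   -0.018 ] 
x [0.0005 1.     0.0004] y [ 0.9963 -0.0005 -0.0863] z [-0.0863  0.0004 -0.9963] F [-5.564   0.1531  5.1381] M [ 0.0429  1.3236 -0.0259] open 0.11011850075083665 ff 24.6952722966671
gp [0.4606 0.0297 0.2037]
side key [(array([ 0.5477, -0.0669,  0.2184]), 0.55)]
side lid_handle [(array([0.5121, 0.0723, 0.1737]), 0.85)]
side lock_mouth [(array([0.513 , 0.0767, 0.1729]), 0.7)]
1703 309 385 202 254
before 1952 308 395 194 254
top key [(array([0.6841, 0.2476, 0.0179]), 0.21)]
top lid_handle [(array([0.5938, 0.0646, 0.1316]), 0.72)]
top lock_mouth [(array([0.5937, 0.0699, 0.1333]), 0.71)]
1714 308 348 192 252
before 1844 308 349 194 252
```

The lid is moving: at about 31°, the key was found at (0.548,-0.067,0.218), as predicted. On to about 57°.

Request:
play_rows --translation '[[0, 0.0045, -0.0085], [0, 0.0046, -0.0084], [0, 0.0053, -0.008], [0, 0.0053, -0.008], [0, 0.0059, -0.0075], [0, 0.006, -0.0075], [0, 0.0066, -0.007], [0, 0.0066, -0.007], [0, 0.0071, -0.0064], [0, 0.0072, -0.0063], [0, 0, 0]]' --delta_rot '[[0, 0, 0], [0, 0, 0], [0, 0, 0], [0, 0, 0], [0, 0, 0], [0, 0, 0], [0, 0, 0], [0, 0, 0], [0, 0, 0], [0, 0, 0], [0, 0, 0]]' --grip '[-1, -1, -1, -1, -1, -1, -1, -1, -1, -1, -1]'

```text
clock: 33.05
tool_pos: [0.5313, 0.0299, 0.3178]
eef_rot: [0.707, 0.706, -0.029, -0.03]
contact_force: [-2.2, 1.2, 6.5]
opening: 0.11
finger_force: 24.5
```

```bash
python3 - <<'E'
from h import *
s,M,p=rep()
gp=p+.045*M[:,2]; print("gp",gp,"lid deg",np.degrees(np.arctan2(gp[2]-.0889,.6483-gp[0]))-1)
for n in("side","top"):
    r.snapshot(n); print(n,[(np.round(o["point"],4),round(o["confidence"],2)) for o in r.look_for(n,"key") if o["point"][1]<.3])
E
```

```text
t 33.05 p [0.5313 0.0299 0.3178] q [-0.2224  0.5783  0.1405  1.7771 -0.1117  0.8766 -0.0265] 
x [0.0003 1.     0.0007] y [ 0.9966 -0.0003 -0.0829] z [-0.0829  0.0008 -0.9966] F [-2.192   1.2324  6.528 ] M [ 0.2232  0.7214 -0.0229] open 0.10960994564447814 ff 24.50780287384987
gp [0.5276 0.0299 0.273 ] lid deg 55.73948935416178
side [(array([ 0.6119, -0.0717,  0.2449]), 0.52)]
top []
```

The lid is at about 56° and the key is still seated, found where predicted. I'll release just enough, draw straight out and back away.

Request:
play_rows --translation '[[0, 0, 0], [0, 0, 0], [0, 0, 0], [0, 0, -0.006], [0, 0, -0.01], [0, 0, -0.015], [0, 0, -0.02], [0, 0, -0.02], [0, -0.02, -0.01], [0, -0.03, 0], [0, -0.03, 0], [0, -0.03, 0], [0, 0, 0]]' --delta_rot '[[0, 0, 0], [0, 0, 0], [0, 0, 0], [0, 0, 0], [0, 0, 0], [0, 0, 0], [0, 0, 0], [0, 0, 0], [0, 0, 0], [0, 0, 0], [0, 0, 0], [0, 0, 0], [0, 0, 0]]' --grip '[-0.6, -0.6, -0.6, -0.6, -0.6, -0.6, -0.6, -0.6, -0.6, -0.6, -0.6, -0.6, -0.6]'

```text
clock: 34.88
tool_pos: [0.4258, 0.0296, 0.4076]
eef_rot: [0.706, 0.706, -0.03, -0.031]
contact_force: [-0.2, -0.4, 1.6]
opening: 0.2
finger_force: 0.0
```

```bash
python3 - <<'E'
from h import *
s,M,p=rep()
for n in("side","top"):
    im=r.snapshot(n); cv2.imwrite(f"pics/{n}_end.png",im)
    for t in("key","lid_handle","stapler","mouse","calculator","clip","pen"): print(n,t,[(np.round(o["point"],4),round(o["confidence"],2)) for o in r.look_for(n,t)])
    o=cv2.imread(f"pics/{n}0.png")
    for z in (.0,): pass
    # white (steel) pixels near the predicted handle at 56 deg
    th=np.radians(56.7)
    P=[[.6483-.22*np.cos(th),y,.0889+.22*np.sin(th)] for y in(.065,.02,-.025)]
    uv=proj(n,P).round().astype(int); print("handle px",[(tuple(q),im[q[1]-1:q[1]+2,q[0]-1:q[0]+2].reshape(-1,3).mean(0).round().tolist()) for q in uv])
E
```

```text
t 34.875 p [0.4258 0.0296 0.4076] q [-0.2836  0.3209  0.1601  1.925  -0.0744  0.9868 -0.0856] 
x [-0.      1.      0.0006] y [ 0.9962  0.0001 -0.0865] z [-0.0865  0.0005 -0.9962] F [-0.1922 -0.3884  1.6238] M [-0.1003 -0.06    0.0029] open 0.20047637999265697 ff 0.0
side key [(array([0.3657, 0.7087, 0.0128]), 0.69), (array([0.5064, 0.6421, 0.0118]), 0.65)]
side lid_handle [(array([0.5931, 0.0214, 0.1808]), 0.74)]
side stapler []
side mouse [(array([0.5959, 0.0216, 0.1764]), 0.54)]
side calculator [(array([0.5479, 0.2829, 0.0705]), 0.53)]
side clip []
side pen []
handle px [((np.int64(340), np.int64(185)), [179.0, 189.0, 200.0]), ((np.int64(352), np.int64(184)), [201.0, 191.0, 186.0]), ((np.int64(365), np.int64(183)), [142.0, 134.0, 135.0])]
top key [(array([ 0.6255, -0.0638,  0.2471]), 0.55), (array([0.3682, 0.7066, 0.0148]), 0.51), (array([0.5138, 0.6397, 0.0146]), 0.48)]
top lid_handle [(array([0.5916, 0.0324, 0.1932]), 0.8)]
top stapler []
top mouse []
top calculator [(array([ 0.7782, -0.066 ,  0.0111]), 0.95)]
top clip [(array([0.684 , 0.2492, 0.0174]), 0.4)]
top pen [(array([0.5196, 0.4872, 0.0054]), 0.69)]
handle px [((np.int64(345), np.int64(226)), [181.0, 190.0, 199.0]), ((np.int64(361), np.int64(226)), [97.0, 100.0, 109.0]), ((np.int64(378), np.int64(225)), [92.0, 109.0, 119.0])]
```

```bash
python3 -c "
from h import *
print(r.finish_job())"
```

```text
the job is handed in; nothing more can be done
None
```

The job is handed in at about 35 s: the key is in the lock and turned to its stop, the lid stands open at about 56°, and the gripper is clear of everything. At the end I could not re-check the mouse and stapler, because the arm hid them.

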